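Hang the helicopter frame level on the balancing pin

TASK

Pick up the model-helicopter frame plate by its tab and hang it on the sprung pin of the balancing stand by the one of its five holes that lets it hang level with the battery pack where it is clamped. The pin's height is not known exactly, so feel for the hole gently (never press the plate on the stand with more than 20 N), slide the plate fully home against the end of the stand's arm, and leave it hanging freely and still, without disturbing the loose things on the bench.

Things in the scene. Friction and masses are not known exactly. Their poses are not given: they have to be found in the camera images.
- frame: Grey L-shaped plate standing on 2 skids, 8 mm thick along its x, 120 g, own mass centre y -1, z 82 mm. Origin underneath (skid soles z 0), z up. Tab to grip: y -22..22, z 140..194. Plate y -42..42, z 85..140, five 10 mm square through holes centred at z 125, y -28 -14 0 14 28. Web y -42..0 down to a foot bar y -70..90, z 8..24. Skids 70 mm long in x. Either face may go on the pin.
- pack (a joint): Black battery pack clamped tight on the frame's foot bar (two bricks, one each side; 56 mm along y, 45 mm in x, z 10..52), 240 g. Value: y of its centre in the frame's axes, m, -0.038 to 0.045; its mass centre is at frame z 32 mm. It decides where the whole balances: the best hole is the one nearest the common mass centre in y.
- stand: Fixed stand, origin under its 130x100x12 mm base, on the axis of a 16 mm post 245 mm high. A level 16 mm arm runs to x -90; from it a 5 mm round-ended steel pin, along x at y 0, goes on to x -135. Pin axis height: 187..217 mm, different each time, not reported. The pin yields along x: springs back into the arm up to 24 mm, 0.6 N at first, 3 N at the end. Home: plate face on the arm end (x -90).
- motor: Bystander: loose steel brushless motor, 40 mm across, 50 mm high with its shaft, upright. Origin: centre of its underside.
- screwdriver: Bystander: screwdriver lying flat, about 180 mm long, up to 30 mm high. Origin under its middle, x along it.
- spanner: Bystander: small flat spanner, about 130 mm long, up to 12 mm high. Origin under its middle, x along it.
- can: Bystander: closed black can with a paper band, 64 mm across, 90 mm high. Origin: centre of its underside.
- bin: Bystander: empty blue open bin, 150 x 110 x 50 mm. Origin: centre of its underside.
Not all that is in view belongs to the job. What is shaped like the frame but green is not meant.

How it is judged:
By the outcome, as a careful person would: the job done as asked, in the order asked, and still so for the second after the job is handed in, with the robot touching nothing.
It also fails if it takes over 61 s, if anything falls off the work surface, if the arm or the gripper's body presses on something with over 40 N, if the wrist force passes 120 N, or if a joint passes its speed limit or range.

ROBOT

A 6-joint arm with a two-finger parallel gripper is mounted at the origin on the work surface. World frame = base frame: x ahead of the robot, y to its left, z up, the work surface at z = 0. Lengths are in m, angles in rad, forces in N, time in s.
With the tool pointing down it reaches from about 0.35 to 0.95 m from the base axis. Payload 17.4 kg.
Tool frame: the origin (TCP) lies on the centre line of the jaws, within the pads' length; the fingertips stand 8 mm ahead of it and the grasp point (between the pads) lies 11 mm behind it; z points along the fingers, y is the line along which they close (so a half turn about z gives the same grasp; the last joint's range is limited). The gripper opens to 93 mm and grips with 3 to 60 N. Pads are 15 mm wide; open, the fingers measure 128 mm over their backs; the gripper's body (75 mm by 188 mm) begins 65 mm behind the grasp point.
Start: joints at [-1.27, 0.116, 1.442, -0, 1.584, -0.038], TCP at [0.224, -0.637, 0.227] pointing down, gripper open.
Joint ranges: [-2.83, 2.83], [-0.83, 2.19], [0.07, 2.5], [-1.14, 4.28], [0.01, 3], [-2.97, 2.97]. Speed limits (rad/s): [1.89, 1.89, 2.22, 3.14, 3.14, 3.14].

INTERFACE

Orientations are given as a unit quaternion [x, y, z, w].
In Python, from plant import readout, camera, camera_model, sign_off, find_in, mark_of gives the robot as it stands. The module is installed in compiled form; this text tells all that it offers.
- The arm moves only by the tool arm_command, never from a script. Its arguments are lists of equal length, an entry for each row: "grip": the opening, from 0 (shut) to 1 (fully open); "delta_pos": the shift along the tool's x, y, z in cm, a list of three; "rot": the turn, a rotation vector about the tool's x, y, z in units of 5 degrees (1.0 is 5 degrees), a list of three. A call has 1 to 5 rows; each row shifts and turns the commanded pose from where the row before left it, along the tool's axes as they then stand; what a row does not reach is not made up. A row lasts 1/12 s, in which the tool goes at most 41.7 mm and 7.16 degrees, less where a joint would pass 70% of its speed; a pose out of reach is approached as far as the arm can. A call with a gripper value outside its range is refused whole. The fingers move at their own pace and stop on an object; "force" is the grip in N (left out, the last holds). Time passes only in rows, so rows that do not move let the fingers close. It gives the time, the measured TCP pose, the force, the opening and the grip force at its end, in the units of the state.
- readout.sense(): the state, without advancing time (a new reading comes with each control period).
- camera(name): name is "scene" or "side" or "wrist"; returns the picture (400x640x3 uint8, blue, green, red); there is no depth.
- camera_model(name): a dict with "intrinsics" (3x3 intrinsics, pixels), "pose" (4x4, takes a point from camera to world coordinates). Camera axes: x right, y up, looking along -z (the intrinsics and any distortion apply to the point x, -y, -z); pixel columns grow to the right and rows downward; lengths in m; the calibration is good to about 2 mm. A picture is of the moment at which its call begins: read the wrist's pose just before it. camera_model takes no time and is no camera call; for the wrist camera it gives the pose at the moment of the call.
- sign_off(): hands the job in; it is judged then, once.
Trained networks look in the newest picture that a camera, given by its name, has taken for a name from the list of things; names that differ only in an ending like _2 or _b are one class to them, and where a whole thing is asked for, a point or a joint stands for the part that bears it (a point fixed in the world has none). Each returns a list of dicts, best first, with "score" (0 to 1); they miss things now and then, are a little off and sometimes report something else, mostly with a low value. They report only what shows in the picture. A call takes as long as a camera call. They do not tell look-alikes from the thing itself.
- find_in(camera, thing): "box" ([centre column, centre row, width, height] in pixels, round what is visible of it).
- mark_of(camera, thing): "uv" ([column, row] in pixels: a listed point, or the origin of a listed thing).
The state is a dict: "clock": time; "joint_pos": joint angles; "qd": joint speeds; "joint_torque": joint torques, N m; "tool_pos": TCP position; "tool_rot": TCP orientation; "ft_force": force on the tool from outside, world axes, zero at the start; "wrist_torque": the same for the moment, N m; "width": finger opening in m; "gripper_force": force on a finger pad.
Only numpy, scipy, OpenCV 4.12 (cv2) and the standard library are available. Lean on these libraries where they do the work, as an engineer would, in place of code of your own. Each camera call takes 0.05 s, during which the arm holds its last target. There are 200 camera calls.

## Working session

There is one attempt and no reset: what is moved stays moved. The work goes in short steps, Python scripts to look and compute and a tool call to move; the robot and the scene stay as the last step left them, time stands still between calls to the robot, and variables do not carry over. Pictures are saved under pics/ and viewed, at most 10 in all, crops included, and the job is handed in when it is done.

Besides the shell and the picture viewer there is one more tool, called after ">>>" in YAML: its name, and indented under it one key for each argument. arm_command: Moves the arm, as the interface text tells. Its arguments: {"type":"object","properties":{"grip":{"type":"array"},"delta_pos":{"type":"array"},"rot":{"type":"array"},"force":{"type":"number"}},"required":["grip","delta_pos","rot"]}

```bash
mkdir -p pics; cat > h.py <<'E'
import numpy as np, cv2
from plant import readout, camera, camera_model, sign_off, find_in, mark_of
def ray(cam,uv,m=None):
    m=m or camera_model(cam); K=np.array(m["intrinsics"]); T=np.array(m["pose"])
    d=np.linalg.inv(K)@[uv[0],uv[1],1]; d=np.array([d[0],-d[1],-d[2]])
    return T[:3,3],T[:3,:3]@d
def onz(cam,uv,z,m=None):
    o,d=ray(cam,uv,m); return o+d*(z-o[2])/d[2]
def proj(cam,P,m=None):
    m=m or camera_model(cam); K=np.array(m["intrinsics"]); T=np.array(m["pose"])
    p=(np.atleast_2d(P)-T[:3,3])@T[:3,:3]; q=np.c_[p[:,0],-p[:,1],-p[:,2]]@K.T
    return q[:,:2]/q[:,2:]
def tri(l):
    A=0;b=0
    for o,d in l:
        d=d/np.linalg.norm(d); M=np.eye(3)-np.outer(d,d); A=A+M; b=b+M@o
    return np.linalg.solve(A,b)
E
python3 - <<'E'
from h import *
np.set_printoptions(precision=3,suppress=True)
s=readout.sense(); print(s["clock"],s["tool_pos"],s["tool_rot"],s["width"],s["ft_force"])
for c in ["scene","side"]:
    cv2.imwrite(f"pics/{c}0.png",camera(c)); m=camera_model(c); print(c,np.array(m["intrinsics"]).tolist(),np.array(m["pose"]))
    for t in ["frame","pack","stand","motor","screwdriver","spanner","can","bin"]:
        r=mark_of(c,t)[:3]
        print(t,[(np.round(x["uv"],1).tolist(),round(x["score"],2),onz(c,x["uv"],.03 if t=="pack" else 0)) for x in r])
E
```

```text
0.0 [ 0.224 -0.636  0.226] [ 0.986  0.169 -0.    -0.001] 0.09290025250589005 [-0.131 -0.31   0.755]
scene [[485.4838487403726, 0.0, 312.0190584463199], [0.0, 485.4838487403726, 200.80428844945718], [0.0, 0.0, 1.0]] [[ 0.867 -0.331  0.372  0.966]
 [ 0.499  0.58  -0.644 -0.791]
 [-0.003  0.744  0.668  0.87 ]
 [ 0.     0.     0.     1.   ]]
frame [([345.8, 179.3], 0.95, array([ 0.518,  0.173, -0.   ])), ([410.3, 144.2], 0.71, array([ 0.614,  0.423, -0.   ]))]Traceback (most recent call last):
  File "<stdin>", line 7, in <module>
ValueError: it knows: bin, can, frame, motor, screwdriver, spanner, stand
```

View pics/scene0.png

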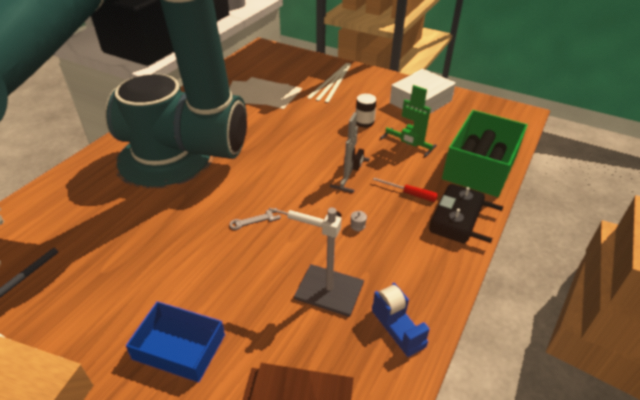

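The scene picture shows the grey frame nearly edge-on near (350,160) and its green look-alike at (415,120). The stand base is at (330,290), with its arm and pin pointing left to about (275,212). The motor is at (357,220), the screwdriver at (405,190), the spanner at (255,220), the can at (366,108) and the bin at (177,340).

```bash
python3 - <<'E'
from h import *
np.set_printoptions(precision=3,suppress=True)
for c in ["side","scene"]:
    I=camera(c); cv2.imwrite(f"pics/{c}1.png",I); m=camera_model(c)
    if c=="side": print(c,np.array(m["intrinsics"]).tolist(),np.array(m["pose"]))
    else: cv2.imwrite("pics/crop1.png",cv2.resize(I[90:330,220:460],(600,600),interpolation=cv2.INTER_CUBIC))
    for t in ["frame","stand","motor","screwdriver","spanner","can","bin"]:
        r=mark_of(c,t)[:3]
        print(t,[(np.round(x["uv"],1).tolist(),round(x["score"],2),onz(c,x["uv"],0)) for x in r])
E
```

```text
side [[373.7991725490246, 0.0, 317.57935283008516], [0.0, 373.7991725490246, 200.76248067932067], [0.0, 0.0, 1.0]] [[-0.997  0.045 -0.059  0.451]
 [-0.072 -0.776  0.627  0.709]
 [-0.018  0.629  0.777  0.951]
 [ 0.     0.     0.     1.   ]]
frame [([311.7, 269.8], 0.9, array([ 0.522,  0.195, -0.   ])), ([268.0, 351.4], 0.89, array([0.611, 0.427, 0.   ]))]
stand [([279.7, 168.3], 0.72, array([ 0.668, -0.197,  0.   ]))]
motor [([280.4, 219.1], 0.69, array([0.635, 0.023, 0.   ]))]
screwdriver [([256.9, 266.2], 0.73, array([0.68 , 0.194, 0.   ]))]
spanner [([359.3, 194.4], 0.66, array([ 0.387, -0.093,  0.   ]))]
can [([339.9, 373.8], 0.83, array([0.432, 0.467, 0.   ]))]
bin [([339.8, 122.5], 0.59, array([ 0.465, -0.458,  0.   ]))]
frame [([347.5, 174.9], 0.87, array([ 0.514,  0.193, -0.   ])), ([409.6, 143.4], 0.72, array([0.61 , 0.425, 0.   ])), ([178.5, 351.4], 0.22, array([ 0.474, -0.475,  0.   ]))]
stand [([331.5, 291.2], 0.85, array([ 0.668, -0.192,  0.   ]))]
motor [([357.8, 228.8], 0.85, array([ 0.634,  0.013, -0.   ]))]
screwdriver []
spanner [([254.4, 218.8], 0.63, array([ 0.387, -0.087,  0.   ])), ([403.9, 191.7], 0.23, array([ 0.681,  0.204, -0.   ]))]
can [([363.3, 121.5], 0.83, array([0.433, 0.467, 0.   ]))]
bin [([178.1, 350.4], 0.6, array([ 0.472, -0.473,  0.   ]))]
```

View pics/side1.png

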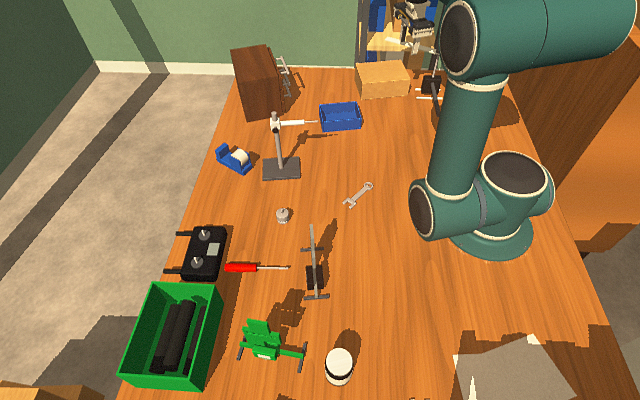

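View pics/crop1.png

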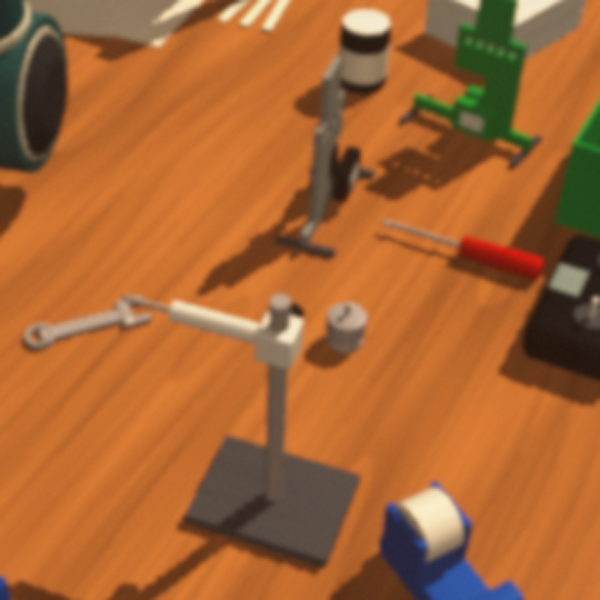

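The side view shows the frame edge-on, with its skids at about (313,250) and (317,297) and the pack near (315,277). The stand arm ends at about (303,122) and its pin tip is at about (317,121). In the crop, the arm end is at scene pixel (289,214) and the pin tip at about (273,210).

```bash
python3 - <<'E'
from h import *
np.set_printoptions(precision=3,suppress=True)
a=onz("side",(317,297),.004); b=onz("side",(312.5,250),.004); print(a,b,a-b)
for n,u,v in [("armend",(288.8,213.5),(303.5,122.2)),("tip",(274,210),(317,121.2)),("clamp",(331,223),(275,124))]:
    print(n,tri([ray("scene",u),ray("side",v)]))
I=cv2.imread("pics/side1.png"); J=cv2.imread("pics/scene1.png")
A=cv2.resize(I[100:190,250:350],(400,360),interpolation=cv2.INTER_CUBIC)
B=cv2.resize(I[215:305,265:365],(400,360),interpolation=cv2.INTER_CUBIC)
cv2.imwrite("pics/c2.png",np.hstack([A,B]))
E
```

```text
[0.501 0.279 0.004] [0.525 0.132 0.004] [-0.024  0.146  0.   ]
armend [ 0.574 -0.205  0.203]
tip [ 0.536 -0.21   0.202]
clamp [ 0.661 -0.189  0.206]
```

View pics/c2.png

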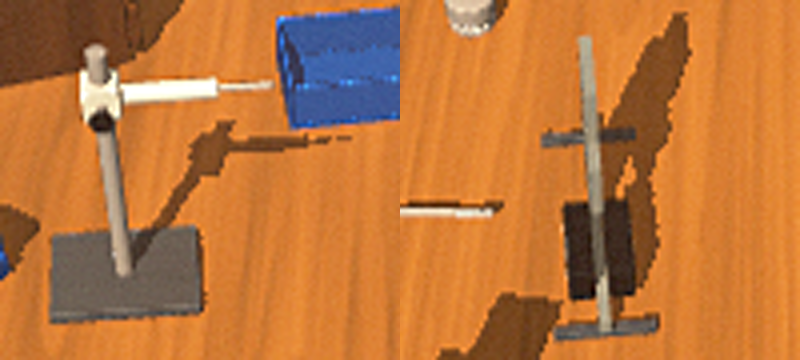

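>>> arm_command:
  grip: [1, 1, 1, 1, 1]
  delta_pos:
    - [0, 0, -3]
    - [0, 0, -3]
    - [0, 0, -3]
    - [0, 0, -3]
    - [3, -1, -1]
  rot:
    - [0, 0, -1.41]
    - [0, 0, -1.41]
    - [0, 0, -1.41]
    - [0, 0, -1.41]
    - [0, 0, -1.41]

```text
clock: 1.32
tool_pos: [0.2358, -0.6102, 0.3601]
tool_rot: [0.888, 0.461, -0.001, 0.002]
ft_force: [-0.4, 1.2, -1.3]
width: 0.093
gripper_force: 0.0
```

>>> arm_command:
  grip: [1, 1, 1, 1, 1]
  delta_pos:
    - [4, 0, 0]
    - [4, 0, 0]
    - [4, 0, 0]
    - [4, 0, 0]
    - [4, 0, 0]
  rot:
    - [0, 0, -1.41]
    - [0, 0, -1.41]
    - [0, 0, -1.41]
    - [0, 0, -1.41]
    - [0, 0, -1.41]

```text
clock: 1.73
tool_pos: [0.3092, -0.4223, 0.3563]
tool_rot: [0.705, 0.709, 0.0, -0.0]
ft_force: [-0.4, -0.1, 0.5]
width: 0.0929
gripper_force: 0.0
```

The side crops show the pin tip at (318,121) and the arm end at (304,121.6). The pack sits nearer the closer, +y skid, between rows 265 and 289.

>>> arm_command:
  grip: [1, 1, 1, 1, 1]
  delta_pos:
    - [4, 1.3, 0]
    - [4, 1.3, 0]
    - [4, 1.3, 0]
    - [4, 1.3, 0]
    - [4, 1.3, 0]
  rot:
    - [0, 0, 0]
    - [0, 0, 0]
    - [0, 0, 0]
    - [0, 0, 0]
    - [0, 0, 0]

```text
clock: 2.15
tool_pos: [0.3731, -0.2242, 0.3569]
tool_rot: [0.708, 0.706, 0.0, 0.0]
ft_force: [2.0, -0.2, 0.3]
width: 0.093
gripper_force: 0.0
```

>>> arm_command:
  grip: [1, 1, 1, 1, 1]
  delta_pos:
    - [4, 1.3, -1]
    - [4, 1.3, -1]
    - [4, 1.3, -1]
    - [4, 1.3, -1]
    - [3, 1.3, -1]
  rot:
    - [0, 0, 0]
    - [0, 0, 0]
    - [0, 0, 0]
    - [0, 0, 0]
    - [0, 0, 0]

```text
clock: 2.57
tool_pos: [0.4365, -0.0393, 0.4062]
tool_rot: [0.707, 0.707, 0.0, 0.0]
ft_force: [0.1, -0.8, 0.1]
width: 0.0931
gripper_force: 0.0
```

>>> arm_command:
  grip: [1, 1, 1]
  delta_pos:
    - [0, 0, 0]
    - [0, 0, 0]
    - [0, 0, 0]
  rot:
    - [0, 0, 0]
    - [0, 0, 0]
    - [0, 0, 0]

```text
clock: 2.82
tool_pos: [0.4365, -0.0423, 0.405]
tool_rot: [0.707, 0.707, -0.0, -0.0]
ft_force: [0.2, -0.5, 0.9]
width: 0.093
gripper_force: 0.0
```

```bash
python3 - <<'E'
from h import *
np.set_printoptions(precision=3,suppress=True)
s=readout.sense(); print(s["tool_pos"],s["tool_rot"],s["qd"])
m=camera_model("wrist");print(m)
I=camera("wrist"); cv2.imwrite("pics/w1.png",I); np.save("w1.npy",m,allow_pickle=True)
print(mark_of("wrist","frame"))
E
```

```text
[ 0.436 -0.042  0.405] [ 0.707  0.707 -0.    -0.   ] [-0.027 -0.005  0.009 -0.    -0.     0.   ]
{'intrinsics': array([[310.565,   0.   , 318.233],
       [  0.   , 310.565, 200.793],
       [  0.   ,   0.   ,   1.   ]]), 'pose': array([[ 1.   ,  0.001,  0.001,  0.436],
       [-0.001,  0.961,  0.278,  0.033],
       [-0.   , -0.278,  0.961,  0.562],
       [ 0.   ,  0.   ,  0.   ,  1.   ]])}
[{'uv': [368.8, 7.4], 'score': 0.7}]
```

View pics/w1.png

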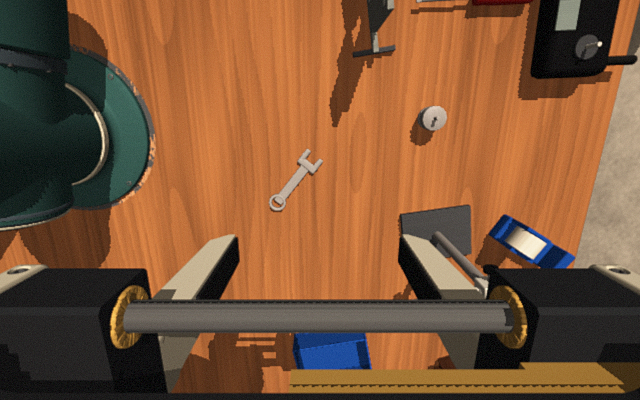

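The wrist view has image up along +y. It shows the frame's near skid at about (375,50), the spanner at (295,180), the motor at (434,118), and the stand base edge rising from (400,213) to (470,206), so the stand yaw is about +6°. I'll move closer to the frame.

>>> arm_command:
  grip: [1, 1, 1, 1, 1]
  delta_pos:
    - [4, 1.6, 1]
    - [4, 1.6, 1]
    - [4, 1.6, 1]
    - [2, 1.6, 0]
    - [0, 0, 0]
  rot:
    - [0, 0, 0]
    - [0, 0, 0]
    - [0, 0, 0]
    - [0, 0, 0]
    - [0, 0, 0]

```text
clock: 3.33
tool_pos: [0.4994, 0.0928, 0.375]
tool_rot: [0.707, 0.707, -0.001, -0.001]
ft_force: [0.5, -0.8, 0.2]
width: 0.093
gripper_force: 0.0
```

```bash
python3 - <<'E'
from h import *
np.set_printoptions(precision=3,suppress=True)
s=readout.sense(); print(s["tool_pos"],s["tool_rot"],np.array(s["qd"]))
m=camera_model("wrist")
I=camera("wrist"); cv2.imwrite("pics/w2.png",I); np.save("w2.npy",m,allow_pickle=True)
r=mark_of("wrist","frame"); print(r,[onz("wrist",x["uv"],0,m) for x in r])
r=find_in("wrist","frame"); print(r); b=r[0]["box"]
x0=int(max(0,b[0]-90)); y0=int(max(0,b[1]-75)); print(x0,y0)
cv2.imwrite("pics/c3.png",cv2.resize(I[y0:y0+150,x0:x0+180],None,fx=4,fy=4,interpolation=cv2.INTER_CUBIC))
E
```

```text
[0.499 0.093 0.375] [ 0.707  0.707 -0.001 -0.001] [-0.058 -0.051  0.025 -0.014  0.033 -0.068]
[{'uv': [331.2, 93.2], 'score': 0.97}] [array([0.519, 0.196, 0.   ])]
[{'box': [328.6, 86.7, 59.5, 113.4], 'score': 0.89}]
238 11
```

View pics/c3.png

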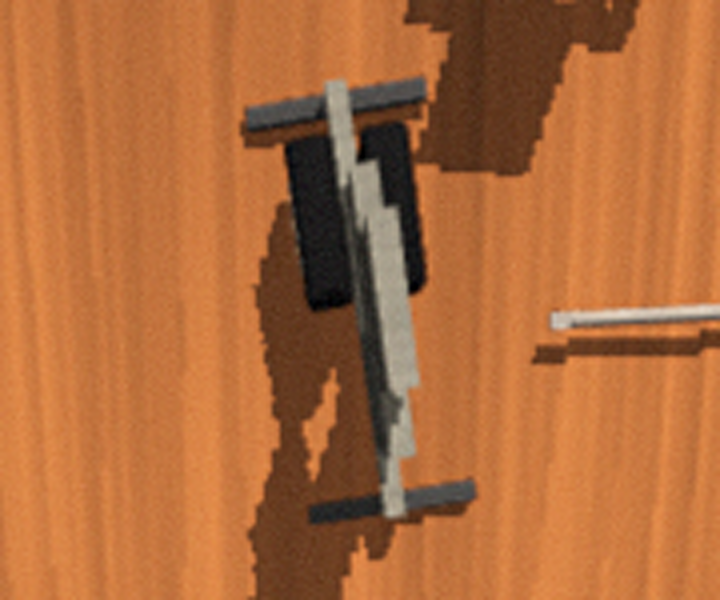

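The wrist crop shows the frame from above. The tab's top face runs from (389,207) to (405,385), the foot bar ends at (337,82) and (395,515), and the pack outline spans rows about 135 to 308 in crop pixels, towards the long (+y) end.

```bash
python3 - <<'E'
from h import *
from scipy.optimize import least_squares
np.set_printoptions(precision=4,suppress=True)
m=np.load("w2.npy",allow_pickle=True).item()
f=lambda u,v:np.array([238+(u+.5)/4-.5,11+(v+.5)/4-.5])
# frame points (y,z) on centreline -> crop px
obs=[((90,24),(337,82)),((-70,24),(397,490)),((22,194),(388,207)),((-22,194),(405,386)),((42,140),(367,162)),((-42,140),(405,455))]
def W(p,X): 
    c,s=np.cos(p[2]),np.sin(p[2]); X=np.array(X,float)/1000
    return np.array([p[0]+c*X[0]-s*X[1],p[1]+s*X[0]+c*X[1],X[2]])
def res(p,o=obs): return np.concatenate([proj("wrist",W(p,(0,*a)),m)[0]-f(*b) for a,b in o])
for o in (obs,obs[:1]+obs[2:]):
    r=least_squares(res,[.518,.195,.16],args=(o,),loss="soft_l1"); p=r.x; print(p,np.degrees(p[2]),res(p).round(1))
def yl(uv,z):
    P=onz("wrist",f(*uv),z,m); d=P[:2]-p[:2]; c,s=np.cos(p[2]),np.sin(p[2]); return np.array([c*d[0]+s*d[1],-s*d[0]+c*d[1]])*1000
for uv in [(308,142),(388,124)]: print("top end",yl(uv,.052))
for uv in [(328,308),(415,290)]: print("low end z10/z52",yl(uv,.010),yl(uv,.052))
print("skids",yl((337,105),.008),yl((393,503),.008))
E
```

```text
[0.5178 0.1936 0.1518] 8.694789768699117 [ 0.2 -1.  -0.   6.2 -0.9 -0.2  0.7  0.3 -0.1 -0.4  0.1  0.3]
[0.5177 0.1934 0.1503] 8.608948333496436 [ 0.3 -0.9 -0.1  6.3 -0.9 -0.   0.7  0.4 -0.1 -0.3  0.   0.5]
top end [-14.6665  65.544 ]
top end [13.9443 66.9855]
low end z10/z52 [-15.4173  12.9102] [-15.9185  10.0792]
low end z10/z52 [19.5102 14.353 ] [16.2011 11.4059]
skids [-1.1232 84.6062] [ -0.1169 -66.2859]
```

The pack centre is at frame y of about +38 mm, so the common mass centre is at about +25 mm and the right hole is y = +28. I'll grip the tab at y of about +12 mm.

>>> arm_command:
  grip: [1, 1, 1, 1, 1]
  delta_pos:
    - [3.7, 0.6, 0]
    - [3.7, 0.6, 0]
    - [3.6, 0.5, 0]
    - [0, 0, 0]
    - [0, 0, 0]
  rot:
    - [0, 0, 0]
    - [0, 0, 0]
    - [0, 0, 0]
    - [0, 0, -0.87]
    - [0, 0, -0.86]

```text
clock: 3.9
tool_pos: [0.5152, 0.2008, 0.3769]
tool_rot: [0.651, 0.759, -0.0, -0.0]
ft_force: [0.3, -0.2, 0.4]
width: 0.093
gripper_force: 0.0
```

>>> arm_command:
  grip: [1, 1, 1, 1, 1]
  delta_pos:
    - [0, 0, 4]
    - [0, 0, 4]
    - [0, 0, 4]
    - [0, 0, 2.5]
    - [0, 0, 0]
  rot:
    - [0, 0, 0]
    - [0, 0, 0]
    - [0, 0, 0]
    - [0, 0, 0]
    - [0, 0, 0]

```text
clock: 4.32
tool_pos: [0.5137, 0.1987, 0.2267]
tool_rot: [0.653, 0.757, -0.003, -0.002]
ft_force: [-0.1, -0.5, -0.7]
width: 0.0927
gripper_force: 0.0
```

>>> arm_command:
  grip: [1, 1]
  delta_pos:
    - [0, 0, 0]
    - [0, 0, 0]
  rot:
    - [0, 0, 0]
    - [0, 0, 0]

```text
clock: 4.48
tool_pos: [0.5159, 0.2002, 0.2347]
tool_rot: [0.653, 0.757, 0.001, 0.001]
ft_force: [0.0, -0.0, 0.2]
width: 0.0932
gripper_force: 0.0
```

```bash
cat >> h.py <<'E'
from scipy.spatial.transform import Rotation as Ro
def delta(P):
    s=readout.sense(); R=Ro.from_quat(s["tool_rot"]).as_matrix()
    print("pos",np.round(s["tool_pos"],4),"xaxis",R[:,0].round(3),"yaxis",R[:,1].round(3),"z",R[:,2].round(3),"tool cm",(R.T@(np.array(P)-s["tool_pos"])*100).round(2),"yaw",np.degrees(np.arctan2(R[1,1],R[0,1])).round(2),s["clock"],"F",np.round(s["ft_force"],2),"T",np.round(s["wrist_torque"],2),s["width"])
E
python3 - <<'E'
from h import *
delta([.516,.2054,.161])
m=camera_model("wrist");I=camera("wrist"); cv2.imwrite("pics/w3.png",I); np.save("w3.npy",m,allow_pickle=True)
print(proj("wrist",[[.516,.2054,.194],[.516,.2054,.161]],m))
E
```

```text
pos [0.5159 0.2002 0.2347] xaxis [-0.148  0.989  0.   ] yaxis [0.989 0.148 0.003] z [ 0.003  0.001 -1.   ] tool cm [0.51 0.06 7.37] yaw 8.49 4.4833 F [ 0.04 -0.02  0.19] T [-0.05 -0.08 -0.04] 0.09317450079884422
[[320.04122811 219.4008446 ]
 [319.67779911 205.2013236 ]]
```

View pics/w3.png

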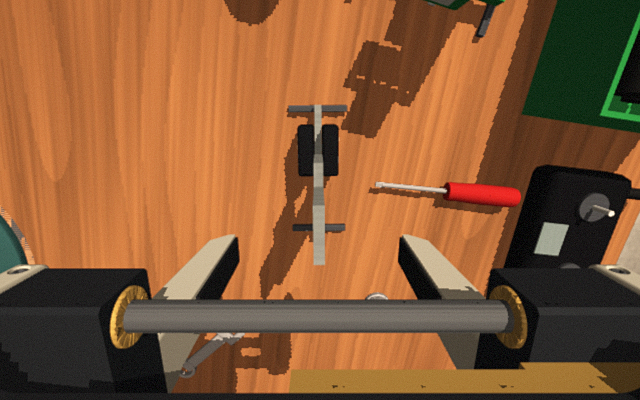

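The wrist view shows the frame centred between the fingers, with its plate at column 319 and its tab down to row 264. I'll descend and grip.

>>> arm_command:
  grip: [1, 1, 1, 1, 1]
  delta_pos:
    - [0.5, 0, 2.5]
    - [0, 0, 2.5]
    - [0, 0, 2]
    - [0, 0, 0.4]
    - [0, 0, 0]
  rot:
    - [0, 0, 0]
    - [0, 0, 0]
    - [0, 0, 0]
    - [0, 0, 0]
    - [0, 0, 0]

```text
clock: 4.95
tool_pos: [0.5147, 0.2058, 0.1586]
tool_rot: [0.652, 0.758, 0.0, 0.0]
ft_force: [-1.2, 0.2, 0.0]
width: 0.0931
gripper_force: 0.0
```

>>> arm_command:
  grip: [0.5, 0.3, 0.2, 0.15, 0.1]
  delta_pos:
    - [0, 0, 0]
    - [0, 0, 0]
    - [0, 0, 0]
    - [0, 0, 0]
    - [0, 0, 0]
  rot:
    - [0, 0, 0]
    - [0, 0, 0]
    - [0, 0, 0]
    - [0, 0, 0]
    - [0, 0, 0]
  force: 55

```text
clock: 5.37
tool_pos: [0.5147, 0.2059, 0.1586]
tool_rot: [0.652, 0.758, 0.0, 0.0]
ft_force: [0.5, -0.7, 0.0]
width: 0.0642
gripper_force: 0.0
```

>>> arm_command:
  grip: [0, 0, 0, 0, 0]
  delta_pos:
    - [0, 0, 0]
    - [0, 0, 0]
    - [0, 0, 0]
    - [0, 0, 0]
    - [0, 0, 0]
  rot:
    - [0, 0, 0]
    - [0, 0, 0]
    - [0, 0, 0]
    - [0, 0, 0]
    - [0, 0, 0]

```text
clock: 5.78
tool_pos: [0.5145, 0.2059, 0.1579]
tool_rot: [0.652, 0.758, -0.0, -0.0]
ft_force: [-0.1, 0.4, -0.8]
width: 0.0311
gripper_force: 0.0
```

>>> arm_command:
  grip: [0, 0, 0, 0, 0]
  delta_pos:
    - [0, 0, 0]
    - [0, 0, 0]
    - [0, 0, 0]
    - [0, 0, 0]
    - [0, 0, 0]
  rot:
    - [0, 0, 0]
    - [0, 0, 0]
    - [0, 0, 0]
    - [0, 0, 0]
    - [0, 0, 0]

```text
clock: 6.2
tool_pos: [0.5144, 0.2058, 0.1578]
tool_rot: [0.652, 0.758, -0.0, -0.0]
ft_force: [0.3, 0.4, -0.6]
width: 0.0077
gripper_force: 55.0
```

```bash
python3 -c "
from h import *
delta([.516,.2054,.161]); print(readout.sense()['gripper_force'])"
```

```text
pos [0.5144 0.2058 0.1578] xaxis [-0.149  0.989 -0.   ] yaxis [ 0.989  0.149 -0.   ] z [-0. -0. -1.] tool cm [-0.07  0.15 -0.32] yaw 8.56 6.2 F [ 0.35  0.38 -0.63] T [-0.08 -0.16 -0.04] 0.007675956421562426
54.99857783317566
```

Gripped, with a width of 7.7 mm. I'll lift and carry it to a viewpoint beside the stand.

>>> arm_command:
  grip: [0, 0, 0, 0, 0]
  delta_pos:
    - [0, 0, -1.5]
    - [0, 0, -3]
    - [0, 0, -4]
    - [0, 0, -4]
    - [0, 0, -4]
  rot:
    - [0, 0, 0]
    - [0, 0, 0]
    - [0, 0, 0]
    - [0, 0, 0]
    - [0, 0, 0]

```text
clock: 6.62
tool_pos: [0.514, 0.2057, 0.3243]
tool_rot: [0.652, 0.758, -0.0, -0.0]
ft_force: [0.9, 1.4, -2.5]
width: 0.0078
gripper_force: 55.0
```

>>> arm_command:
  grip: [0, 0, 0, 0, 0]
  delta_pos:
    - [-2, -1.3, -3]
    - [-3, -1.5, -0.5]
    - [-3.7, -1.5, 0]
    - [-3.7, -1.5, 0]
    - [-3.7, -1.5, 0]
  rot:
    - [0, 0, 0]
    - [0, 0, 0]
    - [0, 0, 0]
    - [0, 0, 0]
    - [0, 0, 0]

```text
clock: 7.03
tool_pos: [0.4654, 0.0345, 0.3577]
tool_rot: [0.652, 0.758, -0.0, -0.0]
ft_force: [0.9, -0.2, -3.4]
width: 0.0076
gripper_force: 55.0
```

>>> arm_command:
  grip: [0, 0, 0, 0, 0]
  delta_pos:
    - [-3.7, -1.5, 0]
    - [-3.7, -1.5, 0]
    - [-3.7, -1.5, 0]
    - [-3.7, -1.5, 0]
    - [-3.7, -1.5, 0]
  rot:
    - [0, 0, 0.1]
    - [0, 0, 0.1]
    - [0, 0, 0.1]
    - [0, 0, 0.1]
    - [0, 0, 0.1]

```text
clock: 7.45
tool_pos: [0.4152, -0.159, 0.3578]
tool_rot: [0.669, 0.743, 0.0, 0.0]
ft_force: [1.3, -0.4, -3.1]
width: 0.008
gripper_force: 55.0
```

>>> arm_command:
  grip: [0, 0, 0, 0, 0]
  delta_pos:
    - [-3.7, -1.4, 0]
    - [-3, 0, 0]
    - [-2, 0, 0]
    - [0, 0, 0]
    - [0, 0, 0]
  rot:
    - [0, 0, 0]
    - [0, 0, 0]
    - [0, 0, 0]
    - [0, 0, 0]
    - [0, 0, 0]

```text
clock: 7.87
tool_pos: [0.4113, -0.2462, 0.3572]
tool_rot: [0.669, 0.743, -0.0, -0.001]
ft_force: [-0.0, -0.1, -3.9]
width: 0.0077
gripper_force: 55.0
```

>>> arm_command:
  grip: [0, 0, 0]
  delta_pos:
    - [0, 0, 0]
    - [0, 0, 0]
    - [0, 0, 0]
  rot:
    - [0, 0, 0]
    - [0, 0, 0]
    - [0, 0, 0]

```text
clock: 8.12
tool_pos: [0.4116, -0.2446, 0.3581]
tool_rot: [0.668, 0.744, 0.0, 0.0]
ft_force: [-0.1, 0.0, -3.0]
width: 0.0082
gripper_force: 55.0
```

```bash
python3 - <<'E'
from h import *
delta([.42,-.26,.36]); print(readout.sense()['gripper_force'])
m=camera_model("wrist");I=camera("wrist"); cv2.imwrite("pics/w4.png",I); np.save("w4.npy",m,allow_pickle=True)
J=camera("side"); cv2.imwrite("pics/side4.png",J)
t=proj("wrist",[[.536,-.21,.202]],m)[0]; print(t)
x0=int(np.clip(t[0]-40,0,500)); y0=int(np.clip(t[1]-60,0,280)); print(x0,y0)
A=cv2.resize(I[y0:y0+120,x0:x0+140],(700,600),interpolation=cv2.INTER_CUBIC)
cv2.imwrite("pics/c4.png",A)
E
```

```text
pos [ 0.4116 -0.2446  0.3581] xaxis [-0.107  0.994 -0.   ] yaxis [0.994 0.107 0.   ] z [ 0. -0. -1.] tool cm [-1.62  0.67 -0.19] yaw 6.13 8.1167 F [-0.13  0.02 -3.04] T [-0.08 -0.11  0.02] 0.008165368483262502
54.99899983406067
[443.59714226 166.46571346]
403 106
```

View pics/c4.png

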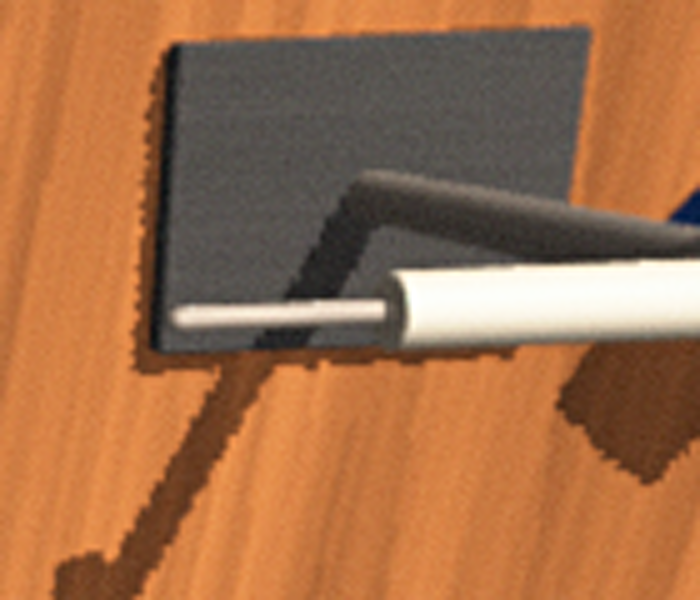

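The wrist crop shows the pin tip at crop (170,317) and the pin leaving the arm at (387,309). The base-top corners are at (178,43), (162,350) and (590,28). I'll fit the stand pose and pin height from all three views.

```bash
python3 - <<'E'
from h import *
from scipy.optimize import least_squares
np.set_printoptions(precision=4,suppress=True)
m={"wrist":np.load("w4.npy",allow_pickle=True).item(),"scene":camera_model("scene"),"side":camera_model("side")}
f=lambda u,v:np.array([403+(u+.5)/5-.5,106+(v+.5)/5-.5])
T,E="t","e"
obs=[("wrist",T,f(169,317),1),("wrist",E,f(390,309),1),("wrist",(-65,50,12),f(178,43),1),("wrist",(-65,-50,12),f(165,350),1),("wrist",(65,50,12),f(590,28),1),
("side",T,(318.,121.2),1),("side",E,(304.2,121.6),1),("scene",T,(274,210),.5),("scene",E,(289,213.6),.5)]
def W(p,k):
    X=np.array((-135,0,0) if k=="t" else (-90,0,0) if k=="e" else k)/1000.; z=p[3] if isinstance(k,str) else X[2]
    c,s=np.cos(p[2]),np.sin(p[2]); return [p[0]+c*X[0]-s*X[1],p[1]+s*X[0]+c*X[1],z]
def res(p): return np.concatenate([w*(proj(c,W(p,k),m[c])[0]-u) for c,k,u,w in obs])
p=least_squares(res,[.668,-.195,.1,.202],loss="soft_l1").x
print(p,np.degrees(p[2])); print(res(p).reshape(-1,2).round(1)); print("tip",W(p,T),"end",W(p,E))
np.save("stand.npy",p)
r=least_squares(lambda p:res(p)[:10],p).x; print("wrist only",r,np.degrees(r[2]))
E
```

```text
[ 0.6624 -0.1939  0.1443  0.2028] 8.266034353508964
[[-0.2  0.1]
 [ 0.   0. ]
 [ 0.5 -0.4]
 [-1.1  1.1]
 [ 1.9 -0.6]
 [ 0.3 -0.2]
 [-0.3  0.3]
 [-3.  -0.6]
 [-0.3  0.4]]
tip [np.float64(0.5288123208597922), np.float64(-0.2133437612998859), np.float64(0.202750393957821)] end [np.float64(0.5733448244697287), np.float64(-0.20687413053522863), np.float64(0.202750393957821)]
wrist only [ 0.6618 -0.1938  0.1447  0.204 ] 8.28804412062334
```

The stand yaw is 8.3° and the pin height is about 0.203 m. Moving to the pre-insertion point, about 50 mm ahead of the pin tip.

>>> arm_command:
  grip: [0, 0, 0, 0, 0]
  delta_pos:
    - [0.1, 2.5, 0]
    - [0, 2.5, 0]
    - [0, 2, 1]
    - [0, 0, 3]
    - [0, 0, 3]
  rot:
    - [0, 0, 0]
    - [0, 0, 0]
    - [0, 0, -0.43]
    - [0, 0, 0]
    - [0, 0, 0]

```text
clock: 8.63
tool_pos: [0.4822, -0.2365, 0.2876]
tool_rot: [0.654, 0.757, 0.0, 0.001]
ft_force: [0.2, -0.0, -4.1]
width: 0.0079
gripper_force: 55.0
```

>>> arm_command:
  grip: [0, 0, 0, 0, 0]
  delta_pos:
    - [0, 0, 3]
    - [0, 0, 2.2]
    - [0, 0, 0]
    - [0, 0, 0]
    - [0, 0, 0]
  rot:
    - [0, 0, 0]
    - [0, 0, 0]
    - [0, 0, 0]
    - [0, 0, 0]
    - [0, 0, 0]

```text
clock: 9.05
tool_pos: [0.4815, -0.2371, 0.238]
tool_rot: [0.655, 0.756, 0.0, 0.001]
ft_force: [0.2, -0.5, -3.2]
width: 0.0079
gripper_force: 55.0
```

```bash
python3 - <<'E'
from h import *
delta([.4815,-.2358,.2358])
m=camera_model("wrist");I=camera("wrist"); cv2.imwrite("pics/w5.png",I); np.save("w5.npy",m,allow_pickle=True)
S=camera("side"); cv2.imwrite("pics/s5.png",S); C=camera("scene"); cv2.imwrite("pics/sc5.png",C)
A=cv2.resize(I[40:240,240:440],(400,400),interpolation=cv2.INTER_CUBIC)
B=cv2.resize(C[150:250,220:320],(400,400),interpolation=cv2.INTER_CUBIC)
cv2.imwrite("pics/c5.png",np.hstack([A,B]))
E
```

```text
pos [ 0.4815 -0.2371  0.238 ] xaxis [-0.143  0.99  -0.001] yaxis [0.99  0.143 0.002] z [ 0.002 -0.001 -1.   ] tool cm [0.12 0.02 0.22] yaw 8.23 9.05 F [ 0.23 -0.46 -3.2 ] T [-0.1  -0.16 -0.01] 0.007864120477959266
```

View pics/c5.png

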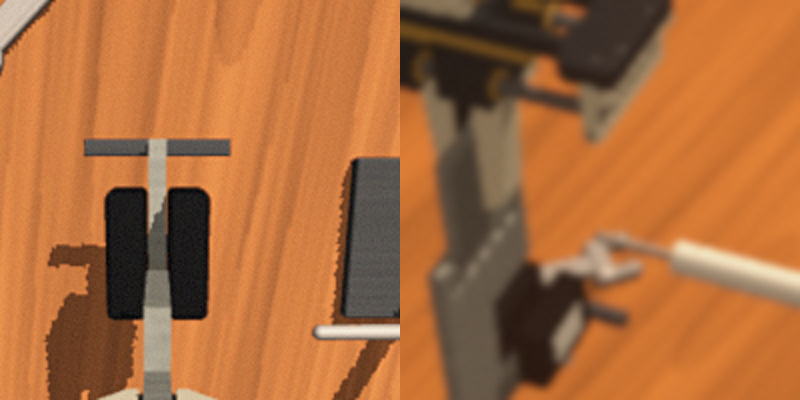

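The wrist crop shows the pin tip at crop (315,332). The frame's foot-bar end is at row 137, the plate's +y edge at row 269 and the tab's +y end at about row 307. I'll use these to check the hole-to-pin offset.

```bash
python3 - <<'E'
from h import *
np.set_printoptions(precision=4,suppress=True)
m=np.load("w5.npy",allow_pickle=True).item()
s=readout.sense(); R=Ro.from_quat(s["tool_rot"]).as_matrix(); t=np.array(s["tool_pos"])
f=lambda u,v:np.array([240+(u+.5)/2-.5,40+(v+.5)/2-.5])
zf=t[2]-.158
for n,uv,y,z in [("bar",(157,138),90,24),("plate",(157,269),42,140),("tab",(157,307),22,194),("pk+",(127,187),0,52),("pk+",(190,187),0,52),("pk-",(125,319),0,10),("pk-",(190,319),0,10)]:
    P=onz("wrist",f(*uv),zf+z/1000,m); q=R.T@(P-t)*1000; print(n,"tool xy mm",q[:2],"grip y =",y-q[0])
for uv in [(314,332),(395,331)]:
  P=onz("wrist",f(*uv),.203,m); print("pin in tool",R.T@(P-t)*1000,P)
E
```

```text
bar tool xy mm [77.605  -0.4915] grip y = 12.395012869715615
plate tool xy mm [40.7286 -0.4675] grip y = 1.271385305220278
tab tool xy mm [43.6339 -0.4573] grip y = -21.633912157734407
pk+ tool xy mm [ 57.8879 -12.9493] grip y = -57.88786353264386
pk+ tool xy mm [57.8858 13.2278] grip y = -57.885791815019225
pk- tool xy mm [-11.0406 -16.8534] grip y = 11.040601675132669
pk- tool xy mm [-11.0555  16.3886] grip y = 11.055528963645061
pin in tool [16.6291 50.4101 34.9028] [ 0.5291 -0.2136  0.203 ]
pin in tool [16.9552 76.6418 34.9535] [ 0.555  -0.2096  0.203 ]
```

The pin needs +1.1 mm in tool x and about 2 mm downwards, and the tip is about 46 mm ahead of the plate face. Corrected, the pack centre comes to about +40 mm, which confirms hole +28. Approaching.

>>> arm_command:
  grip: [0, 0, 0, 0, 0]
  delta_pos:
    - [0.11, 1.5, 0.2]
    - [0, 1.5, 0]
    - [0, 1, 0]
    - [0, 0, 0]
    - [0, 0, 0]
  rot:
    - [0, 0, 0]
    - [0, 0, 0]
    - [0, 0, 0]
    - [0, 0, 0]
    - [0, 0, 0]

```text
clock: 9.62
tool_pos: [0.5206, -0.2302, 0.2343]
tool_rot: [0.654, 0.756, -0.0, 0.0]
ft_force: [0.9, -0.5, -2.7]
width: 0.0075
gripper_force: 55.0
```

```bash
python3 - <<'E'
from h import *
delta([.5211,-.2299,.2358])
I=camera("wrist"); cv2.imwrite("pics/w6.png",I)
E
```

```text
pos [ 0.5206 -0.2302  0.2343] xaxis [-0.143  0.99  -0.   ] yaxis [ 0.99   0.143 -0.   ] z [-0. -0. -1.] tool cm [ 0.03  0.05 -0.15] yaw 8.25 9.6167 F [ 0.88 -0.49 -2.7 ] T [-0.06 -0.07 -0.02] 0.007541332250059393
```

>>> arm_command:
  grip: [0, 0, 0, 0, 0]
  delta_pos:
    - [0, 0.4, 0]
    - [0, 0.4, 0]
    - [0, 0.4, 0]
    - [0, 0, 0]
    - [0, 0, 0]
  rot:
    - [0, 0, 0]
    - [0, 0, 0]
    - [0, 0, 0]
    - [0, 0, 0]
    - [0, 0, 0]

```text
clock: 10.08
tool_pos: [0.5325, -0.2285, 0.234]
tool_rot: [0.655, 0.756, 0.0, 0.0]
ft_force: [0.9, -0.2, -1.9]
width: 0.0079
gripper_force: 55.0
```

```bash
python3 - <<'E'
from h import *
delta([.5211,-.2299,.2358])
m=camera_model("wrist");I=camera("wrist"); cv2.imwrite("pics/w7.png",I); print(proj("wrist",[[.5291,-.2136,.203],[.555,-.2096,.203]],m))
C=camera("scene"); cv2.imwrite("pics/sc7.png",C)
A=cv2.resize(I[140:240,300:400],(400,400),interpolation=cv2.INTER_CUBIC)
B=cv2.resize(C[170:240,240:310],(400,400),interpolation=cv2.INTER_CUBIC)
cv2.imwrite("pics/c7.png",np.hstack([A,B]))
F=[]
for i in range(6):
    camera("scene"); F.append(readout.sense()["ft_force"])
print(np.mean(F,0).round(2),np.std(F,0).round(2))
E
```

```text
pos [ 0.5325 -0.2285  0.234 ] xaxis [-0.143  0.99   0.   ] yaxis [0.99  0.143 0.   ] z [ 0.  0. -1.] tool cm [ 0.02 -1.15 -0.18] yaw 8.22 10.0833 F [ 0.91 -0.22 -1.9 ] T [-0.03 -0.19 -0.04] 0.007941469029633969
[[317.05449908 209.4474389 ]
 [358.22742214 209.05521236]]
[ 0.54  0.28 -3.02] [0.43 0.34 0.18]
```

View pics/c7.png

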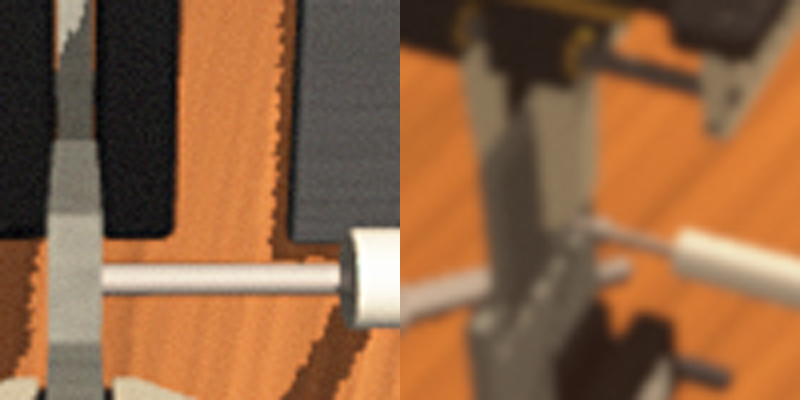

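The wrist crop shows the pin running to the plate's face at row 278 of the crop, and the force shows no push yet. I'll advance 10 mm more and average the force.

>>> arm_command:
  grip: [0, 0, 0, 0, 0]
  delta_pos:
    - [0, 0.4, -0.1]
    - [0, 0.4, 0]
    - [0, 0.3, 0]
    - [0, 0, 0]
    - [0, 0, 0]
  rot:
    - [0, 0, 0]
    - [0, 0, 0]
    - [0, 0, 0]
    - [0, 0, 0]
    - [0, 0, 0]

```text
clock: 10.9
tool_pos: [0.5434, -0.2269, 0.2347]
tool_rot: [0.655, 0.756, -0.0, -0.0]
ft_force: [0.4, -0.6, -4.0]
width: 0.0081
gripper_force: 55.0
```

```bash
cat > favg.py <<'E'
from h import *
delta(readout.sense()["tool_pos"])
F=[]
for i in range(8):
    I=camera("wrist"); F.append(np.r_[readout.sense()["ft_force"],readout.sense()["wrist_torque"]])
print(np.mean(F,0).round(2),np.std(F,0).round(2)); cv2.imwrite("pics/last.png",I)
E
python3 favg.py
```

```text
pos [ 0.5434 -0.2269  0.2347] xaxis [-0.143  0.99   0.   ] yaxis [ 0.99   0.143 -0.   ] z [-0.  0. -1.] tool cm [0. 0. 0.] yaw 8.23 10.9 F [ 0.45 -0.6  -4.01] T [-0.06 -0.08  0.01] 0.008113311199368709
[-0.41  0.1  -3.67 -0.07 -0.11  0.  ] [0.18 0.33 0.13 0.03 0.03 0.02]
```

>>> arm_command:
  grip: [0, 0, 0, 0, 0]
  delta_pos:
    - [0, 0.3, 0]
    - [0, 0.3, 0]
    - [0, 0, 0]
    - [0, 0, 0]
    - [0, 0, 0]
  rot:
    - [0, 0, 0]
    - [0, 0, 0]
    - [0, 0, 0]
    - [0, 0, 0]
    - [0, 0, 0]

```text
clock: 11.72
tool_pos: [0.5492, -0.226, 0.2349]
tool_rot: [0.655, 0.756, -0.0, -0.0]
ft_force: [0.0, 0.5, -4.2]
width: 0.0078
gripper_force: 55.0
```

```bash
python3 favg.py
```

```text
pos [ 0.5492 -0.226   0.2349] xaxis [-0.143  0.99   0.   ] yaxis [ 0.99   0.143 -0.   ] z [-0.  0. -1.] tool cm [0. 0. 0.] yaw 8.22 11.7167 F [ 0.01  0.5  -4.16] T [-0.1  -0.13  0.  ] 0.007759738416466678
[ 0.02 -0.03 -3.76 -0.08 -0.1  -0.  ] [0.42 0.54 0.53 0.03 0.02 0.04]
```

There is no push-back 22 mm past the tip, so the pin is in the hole. I'll verify from pixels numerically and carry on towards home.

```bash
python3 - <<'E'
from h import *
m=camera_model("wrist");I=cv2.imread("pics/last.png")
u=np.array([.9896,.1438,0]); T=np.array([.5291,-.2136,.203])
for d in np.arange(-8,46,4):
    p=proj("wrist",T+u*d/1000,m)[0]; r,c=int(round(p[1])),int(round(p[0])); print(d,c,r,I[r-6:r+7:2,c].tolist())
E
```

```text
-8 278 209 [[42, 73, 116], [39, 69, 116], [38, 66, 111], [32, 61, 108], [33, 62, 110], [36, 66, 111], [35, 63, 111]]
-4 285 209 [[40, 72, 122], [40, 73, 121], [38, 70, 122], [38, 68, 122], [36, 64, 117], [45, 72, 123], [30, 64, 112]]
0 291 209 [[31, 64, 110], [28, 55, 100], [136, 153, 167], [158, 172, 188], [92, 106, 114], [33, 58, 100], [32, 62, 109]]
4 297 209 [[29, 61, 103], [92, 108, 135], [197, 216, 234], [200, 220, 234], [151, 167, 183], [55, 70, 91], [40, 67, 114]]
8 303 209 [[28, 58, 102], [54, 70, 92], [200, 220, 237], [203, 219, 236], [158, 172, 190], [54, 68, 93], [29, 60, 108]]
12 310 209 [[65, 122, 208], [56, 87, 143], [80, 87, 92], [100, 108, 119], [74, 83, 91], [66, 108, 178], [58, 113, 196]]
16 316 209 [[147, 167, 176], [149, 172, 179], [148, 168, 179], [148, 170, 178], [148, 165, 173], [146, 166, 173], [143, 163, 171]]
20 322 209 [[149, 168, 177], [146, 167, 174], [144, 159, 166], [136, 154, 162], [141, 166, 172], [141, 161, 168], [147, 166, 177]]
24 328 209 [[66, 125, 209], [113, 142, 191], [199, 218, 231], [210, 228, 238], [144, 161, 175], [65, 109, 186], [69, 127, 212]]
28 335 209 [[70, 132, 218], [113, 148, 196], [199, 218, 233], [210, 226, 239], [141, 157, 170], [70, 115, 194], [70, 131, 218]]
32 341 209 [[72, 132, 216], [111, 145, 191], [197, 216, 230], [207, 225, 239], [149, 164, 176], [67, 114, 192], [70, 133, 222]]
36 347 209 [[66, 130, 216], [111, 144, 193], [197, 221, 233], [203, 223, 237], [137, 152, 166], [75, 121, 195], [70, 130, 214]]
40 353 209 [[69, 137, 227], [118, 151, 204], [199, 218, 230], [211, 227, 239], [145, 157, 169], [73, 120, 198], [66, 130, 217]]
44 360 209 [[59, 71, 75], [63, 69, 72], [73, 82, 92], [77, 86, 98], [68, 74, 81], [64, 69, 74], [64, 71, 75]]
```

>>> arm_command:
  grip: [0, 0, 0, 0, 0]
  delta_pos:
    - [0, 0.4, 0]
    - [0, 0.4, 0]
    - [0, 0.4, 0]
    - [0, 0.3, 0]
    - [0, 0.2, 0]
  rot:
    - [0, 0, 0]
    - [0, 0, 0]
    - [0, 0, 0]
    - [0, 0, 0]
    - [0, 0, 0]

```text
clock: 12.53
tool_pos: [0.5665, -0.2235, 0.2348]
tool_rot: [0.655, 0.756, -0.0, -0.0]
ft_force: [0.5, 1.3, -3.5]
width: 0.0077
gripper_force: 55.0
```

>>> arm_command:
  grip: [0, 0, 0, 0]
  delta_pos:
    - [0, 0.2, 0]
    - [0, 0, 0]
    - [0, 0, 0]
    - [0, 0, 0]
  rot:
    - [0, 0, 0]
    - [0, 0, 0]
    - [0, 0, 0]
    - [0, 0, 0]

```text
clock: 12.87
tool_pos: [0.5679, -0.2234, 0.2349]
tool_rot: [0.655, 0.756, -0.0, -0.0]
ft_force: [-0.2, 0.2, -2.6]
width: 0.0081
gripper_force: 55.0
```

```bash
python3 favg.py
```

```text
pos [ 0.5679 -0.2234  0.2349] xaxis [-0.143  0.99   0.   ] yaxis [ 0.99   0.143 -0.   ] z [-0.  0. -1.] tool cm [0. 0. 0.] yaw 8.21 12.8667 F [-0.19  0.23 -2.57] T [-0.09 -0.08 -0.01] 0.008064321267688265
[ 0.28 -0.01 -3.31 -0.08 -0.11 -0.  ] [0.4  0.53 0.43 0.03 0.03 0.03]
```

Pixels show the pin on both sides of the plate. I'll creep to the arm end in small steps.

>>> arm_command:
  grip: [0, 0, 0, 0]
  delta_pos:
    - [0, 0.1, 0]
    - [0, 0, 0]
    - [0, 0.1, 0]
    - [0, 0, 0]
  rot:
    - [0, 0, 0]
    - [0, 0, 0]
    - [0, 0, 0]
    - [0, 0, 0]

```text
clock: 13.6
tool_pos: [0.5701, -0.2231, 0.2349]
tool_rot: [0.655, 0.756, 0.0, -0.0]
ft_force: [0.2, 0.5, -3.4]
width: 0.0078
gripper_force: 55.0
```

>>> arm_command:
  grip: [0, 0, 0]
  delta_pos:
    - [0, 0.07, 0]
    - [0, 0, 0]
    - [0, 0, 0]
  rot:
    - [0, 0, 0]
    - [0, 0, 0]
    - [0, 0, 0]

```text
clock: 13.85
tool_pos: [0.5707, -0.223, 0.2349]
tool_rot: [0.655, 0.756, 0.0, 0.0]
ft_force: [-0.3, 0.4, -4.4]
width: 0.0081
gripper_force: 55.0
```

>>> arm_command:
  grip: [0, 0, 0]
  delta_pos:
    - [0, 0.07, 0]
    - [0, 0, 0]
    - [0, 0, 0]
  rot:
    - [0, 0, 0]
    - [0, 0, 0]
    - [0, 0, 0]

```text
clock: 14.1
tool_pos: [0.5714, -0.2229, 0.2349]
tool_rot: [0.655, 0.756, -0.0, -0.0]
ft_force: [0.0, -0.4, -3.8]
width: 0.0078
gripper_force: 55.0
```

```bash
python3 favg.py
```

```text
pos [ 0.5714 -0.2229  0.2349] xaxis [-0.143  0.99   0.   ] yaxis [ 0.99   0.143 -0.   ] z [-0.  0. -1.] tool cm [0. 0. 0.] yaw 8.22 14.1 F [ 0.03 -0.4  -3.85] T [-0.12 -0.05  0.06] 0.00779948280056684
[ 0.01  0.13 -3.31 -0.11 -0.1  -0.02] [0.53 0.33 0.5  0.02 0.03 0.02]
```

>>> arm_command:
  grip: [0, 0, 0]
  delta_pos:
    - [0, 0.06, 0]
    - [0, 0, 0]
    - [0, 0, 0]
  rot:
    - [0, 0, 0]
    - [0, 0, 0]
    - [0, 0, 0]

```text
clock: 14.75
tool_pos: [0.5717, -0.2229, 0.2349]
tool_rot: [0.655, 0.756, -0.0, -0.0]
ft_force: [-4.1, 0.2, -2.8]
width: 0.0079
gripper_force: 55.0
```

>>> arm_command:
  grip: [0, 0, 0]
  delta_pos:
    - [0, 0.06, 0]
    - [0, 0, 0]
    - [0, 0, 0]
  rot:
    - [0, 0, 0]
    - [0, 0, 0]
    - [0, 0, 0]

```text
clock: 15.0
tool_pos: [0.5719, -0.2229, 0.2349]
tool_rot: [0.655, 0.756, -0.001, -0.001]
ft_force: [-8.9, -0.2, -0.8]
width: 0.0071
gripper_force: 55.0
```

```bash
python3 favg.py
```

```text
pos [ 0.5719 -0.2229  0.2349] xaxis [-0.143  0.99   0.   ] yaxis [ 0.99   0.143 -0.002] z [-0.002 -0.    -1.   ] tool cm [0. 0. 0.] yaw 8.2 15.0 F [-8.93 -0.25 -0.83] T [-0.19  1.58  0.12] 0.007064159838057869
[-8.5  -0.73 -1.03 -0.21  1.63  0.16] [0.47 0.54 0.54 0.02 0.03 0.04]
```

The plate is in contact with the arm end at 8.5 N. I'll relax that to a light touch, then lower it onto the pin.

>>> arm_command:
  grip: [0, 0, 0, 0, 0]
  delta_pos:
    - [0, -0.07, 0]
    - [0, 0, 0.1]
    - [0, 0, 0.05]
    - [0, 0, 0]
    - [0, 0, 0]
  rot:
    - [0, 0, 0]
    - [0, 0, 0]
    - [0, 0, 0]
    - [0, 0, 0]
    - [0, 0, 0]

```text
clock: 15.82
tool_pos: [0.5718, -0.2229, 0.2338]
tool_rot: [0.655, 0.756, -0.0, 0.0]
ft_force: [-5.1, -0.7, 1.1]
width: 0.0077
gripper_force: 55.0
```

>>> arm_command:
  grip: [0, 0, 0, 0]
  delta_pos:
    - [0, 0, 0.05]
    - [0, 0, 0]
    - [0, 0, 0]
    - [0, 0, 0]
  rot:
    - [0, 0, 0]
    - [0, 0, 0]
    - [0, 0, 0]
    - [0, 0, 0]

```text
clock: 16.15
tool_pos: [0.5717, -0.2229, 0.2336]
tool_rot: [0.655, 0.756, -0.0, 0.0]
ft_force: [-6.2, -0.3, 3.8]
width: 0.0074
gripper_force: 55.0
```

```bash
python3 favg.py
```

```text
pos [ 0.5717 -0.2229  0.2336] xaxis [-0.143  0.99  -0.   ] yaxis [0.99  0.143 0.   ] z [ 0. -0. -1.] tool cm [0. 0. 0.] yaw 8.21 16.15 F [-6.22 -0.28  3.79] T [-0.06  1.16  0.08] 0.007438261776954082
[-6.14 -0.64  3.84 -0.05  1.18  0.09] [0.5  0.28 0.56 0.03 0.02 0.01]
```

>>> arm_command:
  grip: [0, 0, 0, 0]
  delta_pos:
    - [0, -0.05, -0.03]
    - [0, 0, 0]
    - [0, 0, 0]
    - [0, 0, 0]
  rot:
    - [0, 0, 0]
    - [0, 0, 0]
    - [0, 0, 0]
    - [0, 0, 0]

```text
clock: 16.88
tool_pos: [0.5716, -0.2229, 0.2336]
tool_rot: [0.655, 0.756, 0.0, 0.0]
ft_force: [-0.5, 0.2, 3.6]
width: 0.0079
gripper_force: 55.0
```

```bash
python3 favg.py
```

```text
pos [ 0.5716 -0.2229  0.2336] xaxis [-0.143  0.99  -0.   ] yaxis [0.99  0.143 0.001] z [ 0.001 -0.    -1.   ] tool cm [0. 0. 0.] yaw 8.21 16.8833 F [-0.53  0.18  3.63] T [-0.04 -0.04  0.  ] 0.007943142328841588
[ 0.52 -0.56  4.61 -0.02 -0.21  0.  ] [0.64 0.72 0.68 0.02 0.11 0.04]
```

>>> arm_command:
  grip: [0, 0, 0, 0]
  delta_pos:
    - [0, 0.02, -0.05]
    - [0, 0, 0]
    - [0, 0, 0]
    - [0, 0, 0]
  rot:
    - [0, 0, 0]
    - [0, 0, 0]
    - [0, 0, 0]
    - [0, 0, 0]

```text
clock: 17.62
tool_pos: [0.5715, -0.2229, 0.2336]
tool_rot: [0.655, 0.756, -0.0, -0.0]
ft_force: [1.6, -1.9, 2.4]
width: 0.0075
gripper_force: 55.0
```

```bash
python3 favg.py
```

```text
pos [ 0.5715 -0.2229  0.2336] xaxis [-0.143  0.99   0.   ] yaxis [ 0.99   0.143 -0.   ] z [-0.  0. -1.] tool cm [0. 0. 0.] yaw 8.21 17.6167 F [ 1.56 -1.87  2.43] T [-0.11 -0.34 -0.02] 0.007499734082276134
[ 1.13 -0.59  2.35 -0.11 -0.37 -0.02] [0.27 0.68 0.41 0.03 0.03 0.02]
```

>>> arm_command:
  grip: [0, 0, 0, 0]
  delta_pos:
    - [0, 0.05, -0.03]
    - [0, 0, 0]
    - [0, 0, 0]
    - [0, 0, 0]
  rot:
    - [0, 0, 0]
    - [0, 0, 0]
    - [0, 0, 0]
    - [0, 0, 0]

```text
clock: 18.35
tool_pos: [0.5717, -0.2228, 0.2338]
tool_rot: [0.655, 0.756, -0.0, -0.0]
ft_force: [-3.6, -2.3, 0.6]
width: 0.0078
gripper_force: 55.0
```

```bash
python3 favg.py
```

```text
pos [ 0.5717 -0.2228  0.2338] xaxis [-0.143  0.99   0.   ] yaxis [ 0.99   0.143 -0.001] z [-0.001  0.    -1.   ] tool cm [0. 0. 0.] yaw 8.2 18.35 F [-3.65 -2.32  0.63] T [-0.33  0.59  0.04] 0.007798362173196709
[-4.54 -1.42 -0.33 -0.37  0.86  0.07] [0.63 0.25 0.35 0.02 0.12 0.02]
```

The load is on the pin and the plate is pressed home at about 4 N. I'll ease slightly and release.

>>> arm_command:
  grip: [0, 0, 0]
  delta_pos:
    - [0, -0.02, 0]
    - [0, 0, 0]
    - [0, 0, 0]
  rot:
    - [0, 0, 0]
    - [0, 0, 0]
    - [0, 0, 0]
  force: 10

```text
clock: 19.0
tool_pos: [0.5717, -0.2228, 0.2338]
tool_rot: [0.655, 0.756, -0.0, -0.0]
ft_force: [-4.2, -0.5, -2.1]
width: 0.0078
gripper_force: 10.0
```

>>> arm_command:
  grip: [0.12, 0.16, 0.2, 0.25, 0.3]
  delta_pos:
    - [0, 0, 0]
    - [0, 0, 0]
    - [0, 0, 0]
    - [0, 0, 0]
    - [0, 0, 0]
  rot:
    - [0, 0, 0]
    - [0, 0, 0]
    - [0, 0, 0]
    - [0, 0, 0]
    - [0, 0, 0]

```text
clock: 19.42
tool_pos: [0.572, -0.2228, 0.2342]
tool_rot: [0.655, 0.756, 0.0, 0.0]
ft_force: [-0.3, -0.5, 0.6]
width: 0.0251
gripper_force: 0.0
```

>>> arm_command:
  grip: [0.4, 0.4, 0.4, 0.4, 0.4]
  delta_pos:
    - [0, 0, 0]
    - [0, 0, 0]
    - [0, 0, 0]
    - [0, 0, 0]
    - [0, 0, 0]
  rot:
    - [0, 0, 0]
    - [0, 0, 0]
    - [0, 0, 0]
    - [0, 0, 0]
    - [0, 0, 0]

```text
clock: 19.83
tool_pos: [0.5718, -0.2228, 0.2341]
tool_rot: [0.655, 0.756, 0.0, 0.0]
ft_force: [-0.4, -0.7, -0.3]
width: 0.0369
gripper_force: 0.0
```

```bash
python3 favg.py; python3 - <<'E'
from h import *
I=cv2.imread("pics/last.png"); J=camera("wrist"); cv2.imwrite("pics/after.png",J)
print(cv2.absdiff(I,J).mean(), mark_of("wrist","frame"))
E
```

```text
pos [ 0.5718 -0.2228  0.2341] xaxis [-0.143  0.99  -0.   ] yaxis [0.99  0.143 0.   ] z [ 0. -0. -1.] tool cm [0. 0. 0.] yaw 8.21 19.8333 F [-0.45 -0.69 -0.27] T [-0.05 -0.06 -0.01] 0.036920379529061256
[-0.07 -0.12 -0.07 -0.04 -0.1  -0.01] [0.44 0.26 0.42 0.02 0.02 0.02]
3.1023125 [{'uv': [320.6, 195.0], 'score': 0.74}]
```

Released without drag. Retreating straight up, then checking that it is home, level and still.

>>> arm_command:
  grip: [0.4, 0.4, 0.4, 0.4, 0.4]
  delta_pos:
    - [0, 0, -1.5]
    - [0, 0, -2.5]
    - [0, 0, -3]
    - [0, 0, -3]
    - [0, 0, -3]
  rot:
    - [0, 0, 0]
    - [0, 0, 0]
    - [0, 0, 0]
    - [0, 0, 0]
    - [0, 0, 0]

```text
clock: 20.75
tool_pos: [0.5715, -0.2227, 0.3668]
tool_rot: [0.655, 0.756, 0.0, 0.0]
ft_force: [0.2, -0.3, -0.3]
width: 0.0371
gripper_force: 0.0
```

>>> arm_command:
  grip: [0.4, 0.4, 0.4, 0.4, 0.4]
  delta_pos:
    - [-2, 0, -1]
    - [-2, 0, 0]
    - [-1, 0, 0]
    - [0, 0, 0]
    - [0, 0, 0]
  rot:
    - [0, 0, 0]
    - [0, 0, 0]
    - [0, 0, 0]
    - [0, 0, 0]
    - [0, 0, 0]

```text
clock: 21.17
tool_pos: [0.5788, -0.2723, 0.3736]
tool_rot: [0.655, 0.756, -0.0, -0.001]
ft_force: [1.0, 0.1, -0.2]
width: 0.0373
gripper_force: 0.0
```

```bash
cat > chk.py <<'E'
from h import *
np.set_printoptions(precision=3,suppress=True)
p=np.load("stand.npy"); prev={}
for k in range(3):
    for c in ["wrist","side","scene"]:
        I=camera(c); r=mark_of(c,"frame"); print(readout.sense()["clock"],c,[(np.round(x["uv"],1).tolist(),round(x["score"],2)) for x in r[:3]], None if c not in prev else cv2.absdiff(prev[c],I).max())
        prev[c]=I
c,s=np.cos(p[2]),np.sin(p[2]); z0=p[3]-.125-.0025
def W(X): x,y,z=X[0]-.094,X[1]-.028,X[2]+z0; return [p[0]+c*x-s*y,p[1]+s*x+c*y,z]
for cam in ["wrist","side","scene"]: print(cam,"expected origin,bar ends",proj(cam,[W((0,0,0)),W((0,.09,.016)),W((0,-.07,.016))]).round(1).tolist())
E
python3 chk.py
```

```text
21.2667 wrist [([317.0, 137.1], 0.82)] None
21.3667 side [([306.7, 145.5], 0.89), ([271.0, 352.5], 0.56)] None
21.4667 scene [([409.7, 146.0], 0.85)] None
21.5667 wrist [([318.2, 138.9], 0.76)] 153
21.6667 side [([307.2, 148.3], 0.67), ([269.9, 349.3], 0.63)] 201
21.7667 scene [([280.2, 266.0], 0.72), ([409.1, 140.9], 0.66), ([354.5, 227.3], 0.29)] 51
21.8667 wrist [([321.0, 136.9], 0.94)] 135
21.9667 side [([306.7, 148.9], 0.88), ([271.6, 351.0], 0.69)] 153
22.0667 scene [([407.7, 145.5], 0.7), ([282.4, 266.4], 0.64)] 19
wrist expected origin,bar ends [[318.4, 138.3], [318.4, 69.8], [318.5, 188.0]]
side expected origin,bar ends [[306.4, 146.1], [307.6, 161.4], [305.1, 129.1]]
scene expected origin,bar ends [[283.5, 265.7], [299.7, 232.3], [269.0, 285.4]]
```

The frame hangs where expected. I'll let it settle and check its motion and tilt.

>>> arm_command:
  grip: [0.4, 0.4, 0.4, 0.4, 0.4]
  delta_pos:
    - [0, 0, -3]
    - [0, 0, -3]
    - [0, 0, 0]
    - [0, 0, 0]
    - [0, 0, 0]
  rot:
    - [0, 0, 0]
    - [0, 0, 0]
    - [0, 0, 0]
    - [0, 0, 0]
    - [0, 0, 0]

```text
clock: 22.48
tool_pos: [0.579, -0.2724, 0.4334]
tool_rot: [0.655, 0.756, -0.0, -0.0]
ft_force: [1.5, 0.5, -0.2]
width: 0.0371
gripper_force: 0.0
```

>>> arm_command:
  grip: [0.4, 0.4, 0.4, 0.4, 0.4]
  delta_pos:
    - [0, 0, 0]
    - [0, 0, 0]
    - [0, 0, 0]
    - [0, 0, 0]
    - [0, 0, 0]
  rot:
    - [0, 0, 0]
    - [0, 0, 0]
    - [0, 0, 0]
    - [0, 0, 0]
    - [0, 0, 0]

```text
clock: 22.9
tool_pos: [0.5789, -0.2723, 0.4337]
tool_rot: [0.655, 0.756, -0.0, -0.0]
ft_force: [-0.6, -0.1, -0.1]
width: 0.0377
gripper_force: 0.0
```

```bash
cat > chk2.py <<'E'
from h import *
from scipy.optimize import minimize
np.set_printoptions(precision=2,suppress=True)
L={"side":[],"wrist":[]}
for k in range(8):
    for c in L: L[c].append(camera(c).astype(float))
for c in L:
    g=[cv2.cvtColor(x.astype(np.uint8),cv2.COLOR_BGR2GRAY)[(slice(105,185),slice(285,335)) if c=="side" else (slice(60,240),slice(270,370))] for x in L[c]]
    print(c,"shift vs first",[tuple(np.round(cv2.phaseCorrelate(np.float32(g[0]),np.float32(x))[0],2)) for x in g],"maxdiff",[int(cv2.absdiff(g[i],g[i+1]).max()) for i in range(7)])
    cv2.imwrite(f"pics/m_{c}.png",np.mean(L[c],0))
print(readout.sense()["clock"])
# tilt about the pin: dark pack silhouette compared with the model, wrist + scene views
p=np.load("stand.npy"); ca,sa=np.cos(p[2]),np.sin(p[2])
def W(X,t,yp=.04):
    dy,dz=X[1]-.028,X[2]-.125-.0025
    y,z=dy*np.cos(t)-dz*np.sin(t),p[3]+dy*np.sin(t)+dz*np.cos(t); x=X[0]-.094
    return [p[0]+ca*x-sa*y,p[1]+sa*x+ca*y,z]
import itertools
cams={"wrist":L["wrist"][-1],"scene":camera("scene").astype(float),"side":L["side"][-1]}
for c,I in cams.items():
    m=camera_model(c); dark=(I.max(2)<60).astype(np.uint8)
    for yp in (.038,.040):
      out=[]
      for t in np.radians(np.arange(-10,10.1,2)):
        M=np.zeros(I.shape[:2],np.uint8)
        for sx in (-1,1):
            P=[W((sx*a,yp+b,z),t) for a,b,z in itertools.product((.004,.0225),(-.028,.028),(.010,.052))]
            cv2.fillConvexPoly(M,cv2.convexHull(np.round(proj(c,P,m)*8).astype(np.int32)),1,shift=3)
        R=cv2.dilate(M,np.ones((15,15),np.uint8)); out.append(round(((M&dark).sum())/max(1,((M|(dark&R))).sum()),2))
      print(c,yp,out)
E
python3 chk2.py
```

```text
side shift vs first [(np.float64(0.0), np.float64(0.0)), (np.float64(0.01), np.float64(-0.03)), (np.float64(0.01), np.float64(-0.01)), (np.float64(-0.03), np.float64(-0.02)), (np.float64(0.05), np.float64(0.03)), (np.float64(-0.05), np.float64(-0.02)), (np.float64(0.02), np.float64(-0.02)), (np.float64(-0.01), np.float64(-0.03))] maxdiff [19, 15, 15, 13, 15, 16, 13]
wrist shift vs first [(np.float64(0.0), np.float64(0.0)), (np.float64(-0.06), np.float64(-0.04)), (np.float64(-0.06), np.float64(-0.02)), (np.float64(-0.09), np.float64(-0.04)), (np.float64(-0.08), np.float64(0.0)), (np.float64(-0.09), np.float64(0.0)), (np.float64(-0.08), np.float64(0.01)), (np.float64(-0.06), np.float64(-0.01))] maxdiff [62, 53, 38, 33, 31, 30, 40]
23.7
wrist 0.038 [np.float64(0.3), np.float64(0.34), np.float64(0.39), np.float64(0.44), np.float64(0.5), np.float64(0.56), np.float64(0.59), np.float64(0.57), np.float64(0.52), np.float64(0.49), np.float64(0.48)]
wrist 0.04 [np.float64(0.33), np.float64(0.37), np.float64(0.42), np.float64(0.48), np.float64(0.54), np.float64(0.59), np.float64(0.59), np.float6
[... 316 characters left out ...]
2), np.float64(0.34), np.float64(0.36), np.float64(0.37), np.float64(0.36), np.float64(0.37), np.float64(0.37), np.float64(0.37), np.float64(0.35), np.float64(0.33)]
side 0.038 [np.float64(0.18), np.float64(0.19), np.float64(0.19), np.float64(0.21), np.float64(0.22), np.float64(0.22), np.float64(0.22), np.float64(0.22), np.float64(0.22), np.float64(0.23), np.float64(0.21)]
side 0.04 [np.float64(0.19), np.float64(0.19), np.float64(0.2), np.float64(0.22), np.float64(0.21), np.float64(0.22), np.float64(0.22), np.float64(0.22), np.float64(0.23), np.float64(0.21), np.float64(0.2)][ WARN:0@5.312] global loadsave.cpp:1063 imwrite_ Unsupported depth image for selected encoder is fallbacked to CV_8U.
```

It is still, and the tilt is about 1–2°. One last check: that the plate face is on the arm end, with no pin or background showing between them.

```bash
python3 - <<'E'
from h import *
m=camera_model("wrist");I=camera("wrist"); p=np.load("stand.npy"); u=np.array([np.cos(p[2]),np.sin(p[2]),0])
n=np.array([-u[1],u[0],0])
for off in (0,.005):
  P=lambda d:np.array([p[0],p[1],p[3]+.0])+u*d/1000+n*off
  a,b=proj("wrist",[P(-112),P(-80)],m); print(a,b)
  for k in np.linspace(0,1,33):
    q=a+(b-a)*k; print(round(-112+32*k),I[int(round(q[1])),int(round(q[0]))].tolist(),end=" ")
  print()
E
```

```text
[303.57400372 119.52829973] [329.99047554 119.49651331]
-112 [173, 193, 213] -111 [173, 193, 213] -110 [179, 200, 216] -109 [177, 198, 216] -108 [175, 192, 213] -107 [175, 194, 214] -106 [176, 197, 217] -105 [176, 197, 217] -104 [180, 200, 218] -103 [157, 174, 193] -102 [89, 97, 110] -101 [81, 91, 103] -100 [81, 91, 103] -99 [92, 105, 116] -98 [127, 145, 152] -97 [145, 163, 170] -96 [147, 167, 173] -95 [146, 165, 175] -94 [146, 165, 175] -93 [149, 169, 179] -92 [138, 156, 165] -91 [177, 200, 214] -90 [234, 247, 252] -89 [242, 252, 255] -88 [242, 252, 255] -87 [238, 250, 253] -86 [238, 249, 252] -85 [239, 250, 253] -84 [239, 250, 252] -83 [247, 253, 253] -82 [247, 253, 253] -81 [247, 253, 253] -80 [247, 253, 253] 
[303.51489834 115.2473807 ] [330.02920291 115.21538284]
-112 [16, 14, 13] -111 [16, 14, 13] -110 [24, 18, 20] -109 [15, 18, 18] -108 [30, 31, 29] -107 [21, 22, 20] -106 [21, 22, 20] -105 [25, 25, 29] -104 [15, 19, 20] -103 [28, 29, 29] -102 [33, 29, 31] -101 [22, 23, 27] -100 [22, 23, 27] -99 [62, 69, 76] -98 [127, 144, 152] -97 [155, 176, 185] -96 [152, 169, 180] -95 [148, 164, 176] -94 [148, 164, 176] -93 [142, 160, 171] -92 [134, 158, 162] -91 [181, 203, 214] -90 [241, 253, 255] -89 [248, 255, 255] -88 [248, 255, 255] -87 [246, 254, 255] -86 [243, 253, 254] -85 [245, 253, 254] -84 [246, 253, 254] -83 [246, 253, 254] -82 [246, 253, 254] -81 [246, 253, 254] -80 [246, 253, 254]
```

The plate goes straight into the arm end with no gap, so it is home. Handing in.

```bash
python3 -c "
from plant import sign_off
print(sign_off())"
```

```text
the job is handed in; nothing more can be done
None
```

The frame hangs on the pin by its y = +28 mm hole, home against the arm end, still and about 1–2° from level, and the job was handed in at about 24 s.

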